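Bond a clock case: spray the joint, close the case on its dowels and hold it pressed

ROBOT

A 6-joint arm with a two-finger parallel gripper is mounted at the origin on the work surface. World frame = base frame: x ahead of the robot, y to its left, z up, the work surface at z = 0. Lengths are in m, angles in rad, forces in N, time in s.
With the tool pointing down it reaches from about 0.2 to 0.875 m from the base axis. Payload 3.4 kg.
Tool frame: the origin (TCP) lies midway between the tips of the shut fingers; the grasp point (between the pads) lies 19 mm behind it (manip.tcp_to_grasp is the distance from the TCP to the grasp point, in m); z points along the fingers, y is the line along which they close (so a half turn about z gives the same grasp; the last joint's range is limited). The gripper opens to 94 mm and grips with 3 to 60 N. Pads are 16 mm wide; open, the fingers measure 119 mm over their backs; the gripper's body (75 mm by 177 mm) begins 78 mm behind the grasp point.
Start: joints at [1.064, 0.276, 1.505, -0, 1.361, -0.121], TCP at [0.216, 0.533, 0.205] pointing down, gripper open.
Joint ranges: [-2.89, 2.89], [-0.75, 2.08], [0.22, 2.7], [-1.18, 4.32], [0.11, 2.71], [-2.7, 2.7]. Speed limits (rad/s): [2.57, 2.57, 3.14, 3.14, 3.14, 3.14].

INTERFACE

Orientations are given as a 3x3 rotation matrix whose columns are the frame's x, y, z axes.
In Python, from station import manip gives the robot as it stands.
- The arm moves only by the shell command python3 -m pendant 'ROWS' [FORCE]. ROWS is JSON, a list of rows, each a list of 3 entries, a list of its own where there are three numbers: the finger opening in m, from 0 to 0.094, then the shift along the world's x, y, z in m, then the turn about the world's z in degrees. In form: [[jaw, [dx, dy, dz], turn], ...]. A call has 1 to 12 rows; each row is the pose to reach, as a shift and turn from the pose commanded when the call began; what a row does not reach only later rows make up. A row lasts 1/10 s, in which the tool goes at most 50 mm and 8.59 degrees, less where a joint would pass 70% of its speed; a pose out of reach is approached as far as the arm can. A call with a gripper value outside its range is refused whole. The fingers move at their own pace and stop on an object; FORCE is the grip in N (left out, the last holds). Time passes only in rows, so rows that repeat a pose let the fingers close. It gives the time, the measured TCP pose, the force, the opening and the grip force at its end, in the units of the state.
- manip.observe(): the state, without advancing time (a new reading comes with each control period).
- manip.get_image(name): name is "scene" or "top"; returns (picture, depth): 400x640x3 uint8, red, green, blue; 400x640 float32, m along the optical axis (not along the pixel's ray), 0 where there is no reading.
- manip.camera_model(name): a dict with "fx", "fy", "cx", "cy" (pixels), "xyz" and "rotation" of the camera in the world. Camera axes: x right, y down, z forward; pixel columns grow to the right and rows downward; lengths in m; the calibration is good to about 2 mm. A picture is of the moment at which its call begins. camera_model takes no time and is no camera call.
- manip.job_done(): hands the job in; it is judged then, once.
Trained networks look in the newest picture that a camera, given by its name, has taken for a name from the list of things; names that differ only in an ending like _2 or _b are one class to them, and where a whole thing is asked for, a point or a joint stands for the part that bears it (a point fixed in the world has none). Each returns a list of dicts, best first, with "score" (0 to 1); they miss things now and then, are a little off and sometimes report something else, mostly with a low value. They report only what shows in the picture. A call takes as long as a camera call. They do not tell look-alikes from the thing itself.
- manip.regions_of(camera, thing): "mask" (400x640 bool, what is visible of it) and "box" ([left, top, right, bottom] in pixels, round what is visible of it).
- manip.place_of(camera, thing): "position" ([row, column] in pixels: a listed point, or the origin of a listed thing).
The state is a dict: "time": time; "joint_positions": joint angles; "joint_velocities": joint speeds; "tau": joint torques, N m; "eef_pos": TCP position; "eef_rot": TCP orientation; "wrist_force": force on the tool from outside, world axes, zero at the start; "wrist_torque": the same for the moment, N m; "opening": finger opening in m; "finger_force": force on a finger pad.
Only numpy, scipy, OpenCV 4.12 (cv2) and the standard library are available. Lean on these libraries where they do the work, as an engineer would, in place of code of your own. Each camera call takes 0.05 s, during which the arm holds its last target. There are 200 camera calls.

TASK

Give the red case half that sits in the sprung nest a spray of activator: press the blue cap of the spray bottle on the jig all the way down and let it spring back up. Then take the loose red cover out of the foam tray, set it fully home on the two dowels of that half with the lugs together, and press it down with the gripper until the sprung nest has sunk about half its travel. Keep it pressed there for two seconds and finish like that, still holding it down, with everything else on the bench left where it is.

Things in the scene. Friction and masses are not known exactly. Their poses are not given: they have to be found in the camera images.
- spray_cap (a joint): Travel of the spray bottle's blue push cap, m: 0 up, 0.005 fully down. It moves straight down, is sprung back up (about 3.5 N to start it, 8 N fully down) and counts as fully down above 0.004.
- cap_top (a point): Centre of the flat top of the blue push cap (a disc 24 mm across, 114 mm above the bench when up) of the amber spray bottle, which is 40 mm across and clamped on the jig's base plate 170 mm from the nest. A small white nozzle on the cap points to the nest. Axes: z up, y along the base plate from the nest to the bottle.
- nest (a joint): How far the sprung nest (platen 118 x 92 mm) has sunk, m: 0 up, 0.010 on its stops. About 4 N to start it, 10 N at half travel, 16 N fully down; springs back up. Locating blocks beside the half's long sides end 8 mm below its joint face and leave 36 mm free in the middle of each side; guide pillars near the platen's corners end 10 mm below that face.
- lower_face (a point): Centre of the joint (upper) face of the red lower case half in the nest, 65 mm above the bench when the nest is up. The half is 74 (x) by 50 (y) by 16 mm, a brass movement 29 mm across and 9 mm high on its middle, fixed in the nest. Axes: z up, x towards its brass lug. Two steel dowels 6 mm thick, 9 mm high, the last 4 mm tapered, stand on it at (x, y) = (27, 14) and (-27, -8) mm.
- lower_lug (a point): Centre of the lower half's round brass lug (14 mm across), at the height of the joint face, 39 mm along x from lower_face.
- cover_mid (a point): Centre of the loose red cover, half-way up: 74 (x) by 50 (y) by 16 mm, 65 to 105 g, face up in one compartment of the foam tray; black foam, not brass, shows through its window. Axes: z up, x towards its brass lug. Two blind holes 7 mm wide, 11 mm deep, underneath at (27, 14) and (-27, -8) mm: it fits lug over lug only. Fully home this point lies 8 mm above lower_face.
- cover_lug (a point): Centre of the cover's round brass lug (14 mm across), at the height of its underside, 39 mm along x from the cover's centre.
- tray: Black foam tray fixed to the bench, 254 mm (x) by 294 mm (y), four compartments each 115 mm (x) by 135 mm (y) inside. Floor 8 mm thick (so the cover's underside lies 8 mm above the bench), walls ending 34 mm above the bench. Origin: centre of its underside; z up.
- jig: Aluminium base plate of the bonding jig, 130 mm (x) by 310 mm (y), 12 mm thick, fixed. Origin: centre of its underside; y points from the nest end (nest centre at y = -75 mm) to the bottle end (bottle at y = 95 mm).
- case_a_mid (a point): Finished clock case in the foam tray, to be left alone: like the loose cover but twice as thick, 74 x 50 x 32 mm, red, with the brass movement showing through its window. This point is its centre.
- case_b_mid (a point): Finished clock case in the foam tray, to be left alone: like the loose cover but twice as thick, 74 x 50 x 32 mm, red, with the brass movement showing through its window. This point is its centre.
- case_c_mid (a point): Finished clock case in the foam tray, to be left alone: like the loose cover but twice as thick, 74 x 50 x 32 mm, red, with the brass movement showing through its window. This point is its centre.
- glue_mid (a point): Middle of a small white adhesive bottle with a red cap, 34 mm across, 85 mm tall, upright on the bench; leave alone.
- swab_mid (a point): Middle of an open glass pot, 64 mm across, 55 mm tall; leave alone.
- movement_mid (a point): Middle of a loose brass clock movement, a disc 29 mm across and 9 mm thick, lying on the bench; leave alone.
Not all that is in view belongs to the job. What is shaped like the part that bears cover_mid but purple or turquoise is not meant.

How it is judged:
By the outcome, as a careful person would: the job done as asked, in the order asked, and still so for the second after the job is handed in, while the arm keeps its last pose, push and grip.
It also fails if it takes over 58 s, if anything falls off the work surface, if the arm or the gripper's body presses on something with over 40 N, if the wrist force passes 120 N, or if a joint passes its speed limit or range.

## Working session

There is one attempt and no reset: what is moved stays moved. The work goes in short steps, Python scripts to look and compute and a shell command to move; the robot and the scene stay as the last step left them, time stands still between calls to the robot, and variables do not carry over. Pictures are saved under pics/ and viewed, at most 10 in all, crops included, and the job is handed in when it is done.

```bash
mkdir -p pics; cat > h.py <<'E'
from station import manip
import numpy as np, cv2
def cam(n):
    c=manip.camera_model(n); return c,np.array(c["xyz"]),np.array(c["rotation"])
def at_z(n,row,col,z):
    c,t,R=cam(n); d=R@np.array([(col-c["cx"])/c["fx"],(row-c["cy"])/c["fy"],1]); return t+d*(z-t[2])/d[2]
def cloud(n,D):
    c,t,R=cam(n); v,u=np.mgrid[0:400,0:640]
    P=np.stack([(u-c["cx"])/c["fx"]*D,(v-c["cy"])/c["fy"]*D,D],-1); return P@R.T+t
E
python3 - <<'E'
from h import *
ims={}
for n in("scene","top"):
    im,D=manip.get_image(n); np.savez(f"{n}0.npz",im=im,D=D); ims[n]=im
    cv2.imwrite(f"pics/{n}0.png",cv2.cvtColor(im,cv2.COLOR_RGB2BGR)); print(n,manip.camera_model(n))
Z={"cap_top":.114,"lower_face":.065,"lower_lug":.065,"cover_mid":.016,"cover_lug":.008,"jig":0,"tray":0}
for n in("top","scene"):
  for k,z in Z.items():
    for r in manip.place_of(n,k)[:4]: 
        p=r["position"]; print(n,k,round(r["score"],2),np.round(p,1),np.round(at_z(n,*p,z),4))
o=manip.observe();print(o["time"],o["eef_pos"],o["eef_rot"],manip.tcp_to_grasp)
E
```

```text
scene {'fx': 388.7545440199658, 'fy': 388.7545440199658, 'cx': 315.2734404204712, 'cy': 200.87359098586256, 'xyz': array([ 0.87144572, -0.43692658,  0.87911311]), 'rotation': array([[ 0.83961376,  0.42547263, -0.3376711 ],
       [ 0.54312224, -0.66695503,  0.51008746],
       [-0.00818319, -0.61167314, -0.79106827]])}
top {'fx': 369.599595582567, 'fy': 369.599595582567, 'cx': 322.22953750347756, 'cy': 198.63030909761613, 'xyz': array([0.3719108 , 0.02713329, 0.97517868]), 'rotation': array([[ 0.01619114, -0.98194456,  0.18847472],
       [-0.99982832, -0.01420175,  0.01190099],
       [-0.00900945, -0.18863506, -0.98200593]])}
top cap_top 0.45 [212.  380.5] [ 0.5071 -0.1     0.114 ]
top cap_top 0.3 [145.2 335.3] [0.6704 0.0078 0.114 ]
top lower_face 0.71 [217.  447.1] [ 0.5048 -0.2718  0.065 ]
top lower_lug 0.73 [198.8 445.1] [ 0.5506 -0.269   0.065 ]
top lower_lug 0.6 [189.8 219.3] [0.5655 0.2985 0.065 ]
top lower_lug 0.47 [249.5 328.9] [0.4203 0.0198 0.065 ]
top cover_mid 0.88 [297.6 231.1] [0.2989 0.2642 0.016 ]
top cover_mid 0.79 [193.3 221.4] [0.5665 0.3069 0.016 ]
top cover_mi
[... 676 characters left out ...]
mid 0.88 [215.  413.9] [0.7559 0.2232 0.016 ]
scene cover_mid 0.87 [142.5 286.6] [0.2988 0.2675 0.016 ]
scene cover_mid 0.81 [171.5 370. ] [0.5803 0.3    0.016 ]
scene cover_lug 0.88 [155.9 288.2] [0.3324 0.2281 0.008 ]
scene cover_lug 0.82 [190.3 436.3] [0.7729 0.3449 0.008 ]
scene cover_lug 0.7 [178.2 380.4] [0.6161 0.2997 0.008 ]
scene cover_lug 0.63 [213.6 403. ] [0.7276 0.2176 0.008 ]
scene jig 0.72 [293.3 247. ] [ 0.5104 -0.1961  0.    ]
scene tray 0.86 [183.5 339.2] [0.5206 0.2226 0.    ]
0.8 [0.2163999  0.53277671 0.20551277] [[-9.26492960e-01  3.76312089e-01  7.95884533e-05]
 [ 3.76312096e-01  9.26492954e-01  1.13756355e-04]
 [-3.09302496e-05  1.35344560e-04 -9.99999990e-01]] 0.0188
```

View pics/top0.png

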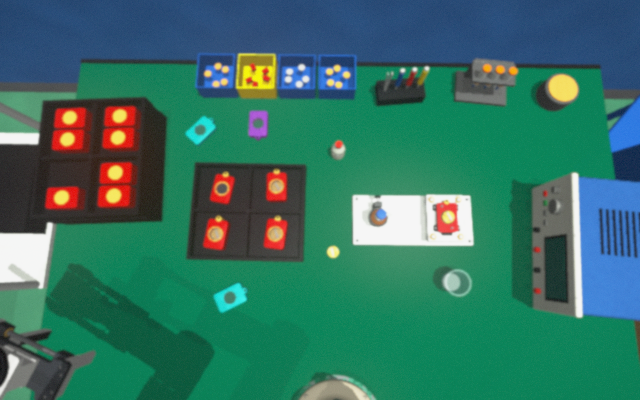

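View pics/scene0.png

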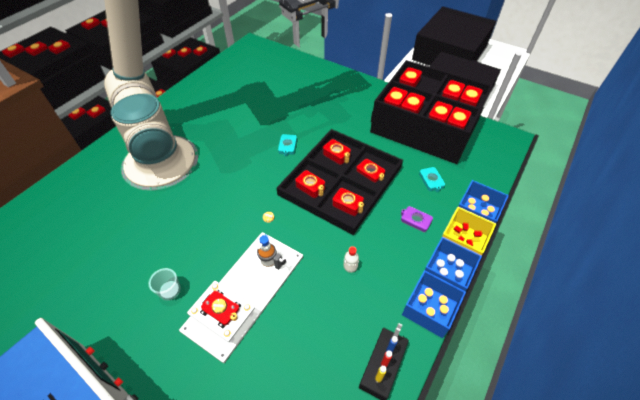

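The tray holds four red parts in the top picture: (222,187), (277,185), (215,232) and (275,233). Only (222,187), which is (371,168) in the scene picture, has a dark window, so it is probably the cover. The cyan parts at (200,130) and (231,297) and the purple one at (258,124) are decoys. The nest half is at (447,217) and the blue cap at (380,212).

```bash
cat > m.py <<'E'
from h import *
def red(im): 
    i=im.astype(int); return (i[...,0]>110)&(i[...,1]<75)&(i[...,2]<75)
def rect(n,im,D,c,zlo,zhi,r=.06):
    P=cloud(n,D); m=red(im)&(np.hypot(P[...,0]-c[0],P[...,1]-c[1])<r)&(P[...,2]>zlo)&(P[...,2]<zhi)&(D>0)
    q=P[m]
    if len(q)<10: return None
    R=cv2.minAreaRect((q[:,:2]*1000).astype(np.float32)); return len(q),np.round(R[0],1),np.round(R[1],1),round(R[2],1),np.round(np.percentile(q[:,2],[10,50,90])*1000,1)
E
python3 - <<'E'
from m import *
for n in("top","scene"):
    f=np.load(n+"0.npz"); im,D=f["im"],f["D"]; P=cloud(n,D)
    for k,c,a,b in(("cover",(.577,.302),.018,.035),("lower",(.507,-.274),.058,.075)): print(n,k,rect(n,im,D,c,a,b))
    i=im.astype(int); m=(i[...,2]>i[...,0]+40)&(i[...,2]>i[...,1]+20)&(np.hypot(P[...,0]-.5,P[...,1]+.1)<.04)
    q=P[m]; print("cap",len(q),np.round(np.median(q,0),4),np.round(np.percentile(q,[5,95],axis=0),4))
    i2=i; w=(i.min(-1)>140)&(np.abs(P[...,2]-.012)<.006)&(np.abs(P[...,0]-.51)<.12)&(np.abs(P[...,1]+.2)<.2)
    print("jig",cv2.minAreaRect((P[w][:,:2]*1000).astype(np.float32)))
    g=(i.max(-1)<70)&(np.abs(P[...,2]-.034)<.005)&(np.abs(P[...,0]-.515)<.16)&(np.abs(P[...,1]-.235)<.18)
    print("tray",cv2.minAreaRect((P[g][:,:2]*1000).astype(np.float32)))
a=np.load("top0.npz")["im"]; b=np.load("scene0.npz")["im"]
f=lambda x:cv2.cvtColor(cv2.resize(x,(390,300),interpolation=cv2.INTER_CUBIC),cv2.COLOR_RGB2BGR)
t1=f(a[160:260,185:315]); t2=f(b[125:225,275:405]); t3=f(a[175:255,370:474]);t4=f(b[230:350,170:326])
cv2.imwrite("pics/crop.png",np.vstack([np.hstack([t1,t2]),np.hstack([t3,t4])]))
E
```

```text
top cover (308, array([579.1, 304.1]), array([51.8, 74.4]), 80.5, array([21.7, 24.4, 26.5]))
top lower (145, array([ 502.6, -270.8]), array([65.6, 46.4]), 1.7, array([63.2, 65.6, 67.3]))
cap 85 [ 0.5024 -0.1012  0.1141] [[ 0.4932 -0.1106  0.1036]
 [ 0.5123 -0.0917  0.1166]]
jig ((504.188720703125, -175.71826171875), (145.12411499023438, 358.59088134765625), 3.83304500579834)
tray ((519.0422973632812, 232.0946044921875), (292.3208312988281, 249.4980010986328), 89.56623840332031)
scene cover (208, array([578.4, 305.9]), array([52.5, 74.6]), 80.9, array([21.2, 24.8, 27. ]))
scene lower (489, array([ 505.2, -270.9]), array([74.9, 50.6]), 0.1, array([63.9, 65.8, 67.8]))
cap 88 [ 0.5063 -0.1032  0.1143] [[ 0.4961 -0.1104  0.1019]
 [ 0.5147 -0.0933  0.1167]]
jig ((503.3142395019531, -194.62452697753906), (134.40809631347656, 310.9308166503906), 0.679027259349823)
tray ((519.8191528320312, 232.6710205078125), (294.41064453125, 253.77435302734375), 89.36966705322266)
```

View pics/crop.png

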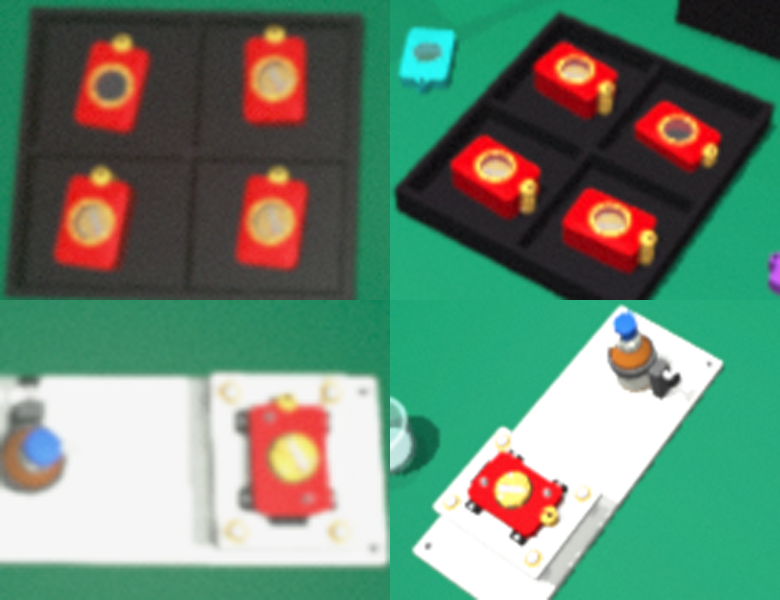

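The enlarged crop confirms it. The upper-left part in the tray has black showing through its window and is half as thick as the others; the other three show brass. Measurements match the given sizes: cover centre (579,305), yaw about -9.3°; lower half (505,-271), yaw about 0.7°; cap (504,-102) with its top at 114 mm. First I go above the cap with the fingers shut.

```bash
python3 -m pendant '[[0,[0.288,-0.635,-0.02],22.8],[0,[0.288,-0.635,-0.02],22.8],[0,[0.288,-0.635,-0.02],22.8],[0,[0.288,-0.635,-0.02],22.8],[0,[0.288,-0.635,-0.02],22.8],[0,[0.288,-0.635,-0.02],22.8],[0,[0.288,-0.635,-0.02],22.8],[0,[0.288,-0.635,-0.02],22.8],[0,[0.288,-0.635,-0.02],22.8],[0,[0.288,-0.635,-0.02],22.8],[0,[0.288,-0.635,-0.02],22.8],[0,[0.288,-0.635,-0.02],22.8]]' 20
```

```text
time: 2.0
eef_pos: [0.4632, -0.0121, 0.1887]
eef_rot: [[-1.0, -0.012, 0.001], [-0.012, 1.0, 0.0], [-0.001, 0.0, -1.0]]
wrist_force: [-0.1, 0.3, 0.5]
opening: 0.002
finger_force: 0.0
```

```bash
python3 -m pendant '[[0,[0.04,-0.089,0],0],[0,[0.04,-0.089,0],0],[0,[0.04,-0.089,-0.055],0],[0,[0.04,-0.089,-0.067],0],[0,[0.04,-0.089,-0.067],0],[0,[0.04,-0.089,-0.067],0]]'; python3 - <<'E'
from h import *
im,D=manip.get_image("scene"); im2,_=manip.get_image("top")
f=lambda x:cv2.cvtColor(cv2.resize(x,(400,400),interpolation=cv2.INTER_CUBIC),cv2.COLOR_RGB2BGR)
cv2.imwrite("pics/cap.png",np.hstack([f(im[195:275,215:295]),f(im2[160:260,330:430])]))
E
```

```text
time: 2.6
eef_pos: [0.503, -0.0991, 0.1218]
eef_rot: [[-1.0, -0.012, 0.0], [-0.012, 1.0, -0.0], [-0.0, -0.0, -1.0]]
wrist_force: [1.2, -0.1, 0.6]
opening: 0.0004
finger_force: 0.0
```

View pics/cap.png

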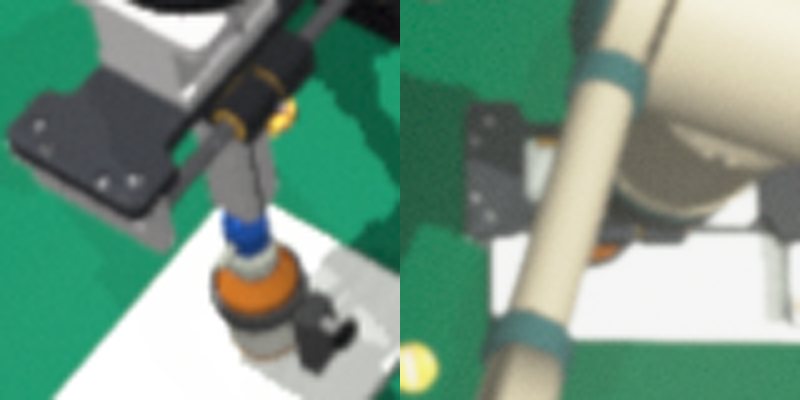

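The shut fingers are over the blue cap, just above its top, at (245,225) in the left half. I press in small steps.

```bash
python3 -m pendant '[[0,[0.001,-0.002,-0.004],0],[0,[0.001,-0.002,-0.007],0],[0,[0.001,-0.002,-0.009],0],[0,[0.001,-0.002,-0.011],0],[0,[0.001,-0.002,-0.012],0],[0,[0.001,-0.002,-0.012],0]]'
```

```text
time: 3.3
eef_pos: [0.5042, -0.1011, 0.1104]
eef_rot: [[-1.0, -0.012, 0.002], [-0.012, 1.0, -0.0], [-0.002, -0.0, -1.0]]
wrist_force: [-0.1, 0.4, 6.7]
opening: 0.0007
finger_force: 3.4
```

```bash
python3 -m pendant '[[0,[0,0,-0.001],0],[0,[0,0,-0.002],0],[0,[0,0,-0.003],0],[0,[0,0,-0.003],0],[0,[0,0,-0.003],0]]'
```

```text
time: 3.8
eef_pos: [0.5043, -0.1011, 0.1091]
eef_rot: [[-1.0, -0.012, 0.003], [-0.012, 1.0, -0.001], [-0.003, -0.001, -1.0]]
wrist_force: [-3.8, 0.1, 16.6]
opening: -0.0
finger_force: 8.3
```

The cap bottomed out: 16.6 N with the tip at 109 mm. I let it up and go to the cover.

```bash
python3 -m pendant '[[0,[0,0,0.01],0],[0,[0,0,0.04],0],[0,[0,0,0.08],0],[0.06,[0.075,0.406,0.08],-10],[0.075,[0.075,0.406,0.08],-10],[0.075,[0.075,0.406,0.08],-10],[0.075,[0.075,0.406,0.08],-10],[0.075,[0.075,0.406,0.08],-10],[0.075,[0.075,0.406,0.08],-10],[0.075,[0.075,0.406,0.08],-10],[0.075,[0.075,0.406,0.08],-10],[0.075,[0.075,0.406,0.08],-10]]'
python3 - <<'E'
from m import *
im,D=manip.get_image("scene"); P=cloud("scene",D)
i=im.astype(int); m=(i[...,2]>i[...,0]+40)&(i[...,2]>i[...,1]+20)&(np.hypot(P[...,0]-.504,P[...,1]+.102)<.04)
print(np.percentile(P[m][:,2],[50,90]), rect("scene",im,D,(.505,-.271),.058,.075))
print([round(r["score"],2) for r in manip.place_of("scene","cap_top")])
im,D=manip.get_image("top"); print(rect("top",im,D,(.505,-.271),.058,.075))
E
```

```text
time: 5.0
eef_pos: [0.5785, 0.3096, 0.1855]
eef_rot: [[-0.987, 0.158, -0.0], [0.158, 0.987, 0.002], [0.001, 0.002, -1.0]]
wrist_force: [-0.5, -1.1, 0.1]
opening: 0.0691
finger_force: 0.0
[0.11418038 0.11637615] (489, array([ 505.1, -270.6]), array([74.6, 50.3]), 0.8, array([63.9, 66. , 67.8]))
[0.45]
(258, array([ 501.5, -270.3]), array([66.6, 46.8]), 1.4, array([63.4, 65.7, 67.8]))
```

```bash
python3 -m pendant '[[0.075,[0,0,-0.05],0],[0.075,[0,0,-0.1],0],[0.075,[0,0,-0.14],0],[0.075,[0,0,-0.16],0],[0.075,[0,0,-0.17],0],[0.075,[0,0,-0.174],0],[0.075,[0,0,-0.174],0],[0.075,[0,0,-0.174],0]]' 40
```

```text
time: 5.95
eef_pos: [0.5798, 0.3049, 0.0141]
eef_rot: [[-0.987, 0.162, 0.003], [0.162, 0.987, 0.001], [-0.003, 0.001, -1.0]]
wrist_force: [-0.8, 0.2, 0.5]
opening: 0.0751
finger_force: 0.0
```

```bash
python3 -m pendant '[[0.075,[-0.001,0,-0.003],0],[0.075,[-0.001,0,-0.003],0],[0.04,[-0.001,0,-0.003],0],[0.04,[-0.001,0,-0.003],0],[0.04,[-0.001,0,-0.003],0],[0.04,[-0.001,0,-0.003],0],[0.04,[-0.001,0,-0.003],0],[0.04,[-0.001,0,-0.003],0],[0.04,[-0.001,0,-0.003],0]]' 40
```

```text
time: 6.85
eef_pos: [0.5777, 0.305, 0.0095]
eef_rot: [[-0.987, 0.162, 0.0], [0.162, 0.987, 0.0], [-0.0, 0.0, -1.0]]
wrist_force: [-0.9, -0.1, 1.6]
opening: 0.0494
finger_force: 40.0
```

```bash
python3 -m pendant '[[0.04,[0,0,0.02],0],[0.04,[0,0,0.06],0],[0.04,[0,0,0.11],0],[0.04,[0,0,0.15],0],[0.04,[-0.073,-0.576,0.16],10],[0.04,[-0.073,-0.576,0.16],10],[0.04,[-0.073,-0.576,0.16],10],[0.04,[-0.073,-0.576,0.16],10],[0.04,[-0.073,-0.576,0.16],10],[0.04,[-0.073,-0.576,0.16],10],[0.04,[-0.073,-0.576,0.16],10],[0.04,[-0.073,-0.576,0.16],10]]'
```

```text
time: 8.05
eef_pos: [0.5266, -0.0936, 0.1663]
eef_rot: [[-1.0, -0.012, 0.0], [-0.012, 1.0, 0.0], [-0.0, 0.0, -1.0]]
wrist_force: [1.0, -1.1, -1.0]
opening: 0.0496
finger_force: 40.0
```

```bash
python3 -m pendant '[[0.04,[-0.0225,-0.179,0],0],[0.04,[-0.0225,-0.179,0],0],[0.04,[-0.0225,-0.179,0],0],[0.04,[-0.0225,-0.179,0],0],[0.04,[-0.0225,-0.179,-0.03],0],[0.04,[-0.0225,-0.179,-0.05],0],[0.04,[-0.0225,-0.179,-0.05],0],[0.04,[-0.0225,-0.179,-0.05],0]]'
python3 - <<'E'
from m import *
o=manip.observe(); print(o["eef_pos"])
out=[]
for n in("scene","top"):
    im,D=manip.get_image(n); np.savez(n+"1.npz",im=im,D=D); print(n,rect(n,im,D,o["eef_pos"],.118,.14,.07))
    for k,z in(("cover_mid",.122),("cover_lug",.114)):
        for r in manip.place_of(n,k):
            p=at_z(n,*r["position"],z)
            if abs(p[1]+.27)<.06: print(k,round(r["score"],2),np.round(p,4))
    out.append(cv2.cvtColor(cv2.resize(im[250:350,160:280] if n=="scene" else im[150:250,380:500],(396,330),interpolation=cv2.INTER_CUBIC),cv2.COLOR_RGB2BGR))
cv2.imwrite("pics/over.png",np.hstack(out))
E
```

```text
time: 8.85
eef_pos: [0.5048, -0.2707, 0.1163]
eef_rot: [[-1.0, -0.012, -0.001], [-0.012, 1.0, 0.0], [0.001, 0.0, -1.0]]
wrist_force: [0.5, -0.5, -0.6]
opening: 0.0496
finger_force: 40.0
[ 0.50476332 -0.27072612  0.11629075]
scene (354, array([ 508.9, -269.2]), array([47.7, 81. ]), 86.0, array([129.4, 131.6, 133.6]))
cover_mid 0.59 [ 0.5068 -0.2693  0.122 ]
cover_lug 0.94 [ 0.548  -0.2652  0.114 ]
top (187, array([ 505.1, -268.9]), array([44.7, 71.6]), 88.4, array([129.8, 132.6, 134.5]))
cover_mid 0.77 [ 0.505  -0.2581  0.122 ]
```

View pics/over.png

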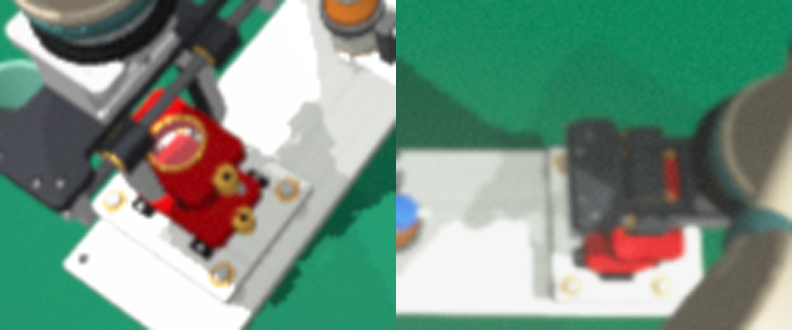

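The cover is held level-looking above the half, its lug at (228,178) above the lower lug at (243,218) in the left half. I compare the lug positions through depth before lowering.

```bash
python3 - <<'E'
from m import *
def brass(n,f,c,zlo,zhi,r=.011):
    d=np.load(f); im,D=d["im"].astype(int),d["D"]; P=cloud(n,D)
    m=(im[...,0]>90)&(im[...,1]>.5*im[...,0])&(im[...,2]<.75*im[...,1])&(np.hypot(P[...,0]-c[0],P[...,1]-c[1])<r)&(P[...,2]>zlo)&(P[...,2]<zhi)
    q=P[m]*1000; v,u=np.nonzero(m)
    if len(q): print(n,f,len(q),q.mean(0).round(1),"mid",((q.min(0)+q.max(0))/2).round(1),"px",v.mean().round(1),u.mean().round(1))
for c in((.545,-.270),): brass("scene","scene0.npz",c,.055,.075); brass("top","top0.npz",c,.055,.075)
brass("scene","scene1.npz",(.546,-.268),.122,.145,.013)
brass("scene","scene0.npz",(.617,.299),.015,.035,.013); brass("top","top0.npz",(.617,.299),.015,.035,.013)
for n in("scene","top"):
    d=np.load(n+"0.npz"); im,D=d["im"],d["D"]
    print(n,rect(n,im,D,(.579,.305),.018,.035))
# red incl. shadow, top face of the held cover
d=np.load("scene1.npz"); im,D=d["im"].astype(int),d["D"]; P=cloud("scene",D)
m=(im[...,0]>60)&(im[...,1]<.45*im[...,0])&(np.hypot(P[...,0]-.505,P[...,1]+.27)<.06)&(P[...,2]>.118)&(P[...,2]<.145); q=P[m]*1000
A=np.c_[q[:,0]-505,q[:,1]+270,np.ones(len(q))]; s=np.linalg.lstsq(A,q[:,2],rcond=None)[0]; print("plane",s,q.min(0),q.max(0))
E
```

```text
scene scene0.npz 43 [ 545.2 -270.9   64.8] mid [ 544.9 -270.6   62.6] px 316.0 233.2
top top0.npz 22 [ 541.9 -270.4   65.7] mid [ 542.2 -270.    65.8] px 202.2 445.9
scene scene1.npz 44 [ 545.6 -269.8  130. ] mid [ 545.3 -269.   128.1] px 303.6 228.1
scene scene0.npz 23 [617.5 297.3  23. ] mid [617.2 299.3  22.2] px 175.6 381.1
top top0.npz 26 [617.2 297.2  23.7] mid [617.6 297.9  23.7] px 174.1 225.5
scene (208, array([578.4, 305.9]), array([52.5, 74.6]), 80.9, array([21.2, 24.8, 27. ]))
top (308, array([579.1, 304.1]), array([51.8, 74.4]), 80.5, array([21.7, 24.4, 26.5]))
plane [-2.00050651e-02  4.51137119e-02  1.31076950e+02] [ 469.27614266 -293.7835376   118.58077946] [ 549.78827679 -243.34812026  134.99846904]
```

```bash
python3 -m pendant '[[0.04,[0,-0.001,-0.02],0],[0.04,[0,-0.001,-0.034],0],[0.04,[0,-0.001,-0.038],0],[0.04,[0,-0.001,-0.040],0],[0.04,[0,-0.001,-0.042],0],[0.04,[0,-0.001,-0.044],0],[0.04,[0,-0.001,-0.044],0],[0.04,[0,-0.001,-0.044],0]]'
```

```text
time: 9.95
eef_pos: [0.505, -0.2719, 0.0726]
eef_rot: [[-1.0, -0.012, 0.001], [-0.012, 1.0, -0.0], [-0.001, -0.0, -1.0]]
wrist_force: [-0.4, 0.5, -0.6]
opening: 0.0498
finger_force: 40.0
```

There is no force with the cover about 3 mm below the dowel tips, so the dowels are entering the holes. I continue down.

```bash
python3 -m pendant '[[0.04,[0,0,-0.001],0],[0.04,[0,0,-0.002],0],[0.04,[0,0,-0.003],0],[0.04,[0,0,-0.004],0],[0.04,[0,0,-0.004],0],[0.04,[0,0,-0.004],0]]'; python3 -m pendant '[[0.04,[0,0,-0.001],0],[0.04,[0,0,-0.002],0],[0.04,[0,0,-0.002],0],[0.04,[0,0,-0.002],0]]'
```

```text
time: 10.55
eef_pos: [0.5048, -0.2717, 0.0682]
eef_rot: [[-1.0, -0.012, -0.0], [-0.012, 1.0, 0.0], [0.0, 0.0, -1.0]]
wrist_force: [-0.1, 0.5, -0.2]
opening: 0.0498
finger_force: 40.0
time: 10.95
eef_pos: [0.5049, -0.2718, 0.0664]
eef_rot: [[-1.0, -0.012, 0.0], [-0.012, 1.0, -0.0], [-0.0, -0.0, -1.0]]
wrist_force: [-0.3, -0.1, 0.2]
opening: 0.0495
finger_force: 40.0
```

```bash
python3 -m pendant '[[0.04,[0,0,-0.001],0],[0.04,[0,0,-0.001],0],[0.04,[0,0,-0.002],0],[0.04,[0,0,-0.002],0],[0.04,[0,0,-0.002],0]]' 50; python3 -m pendant '[[0.04,[0,0,-0.001],0],[0.04,[0,0,-0.002],0],[0.04,[0,0,-0.002],0],[0.04,[0,0,-0.002],0]]'
```

```text
time: 11.45
eef_pos: [0.505, -0.2718, 0.0647]
eef_rot: [[-1.0, -0.012, 0.0], [-0.012, 1.0, -0.0], [-0.0, -0.0, -1.0]]
wrist_force: [-0.1, 1.9, 4.6]
opening: 0.0493
finger_force: 50.0
time: 11.85
eef_pos: [0.5049, -0.2718, 0.063]
eef_rot: [[-1.0, -0.012, 0.0], [-0.012, 1.0, -0.0], [-0.0, -0.0, -1.0]]
wrist_force: [-2.3, 1.0, 7.1]
opening: 0.0494
finger_force: 50.0
```

```bash
python3 -m pendant '[[0.04,[0,0,-0.001],0],[0.04,[0,0,-0.002],0],[0.04,[0,0,-0.002],0],[0.04,[0,0,-0.002],0],[0.04,[0,0,-0.002],0]]'; python3 - <<'E'
from m import *
for n in("scene","top"):
    im,D=manip.get_image(n); P=cloud(n,D); i=im.astype(int)
    m=(i[...,0]>60)&(i[...,1]<.45*i[...,0])&(i[...,2]<.45*i[...,0])&(np.hypot(P[...,0]-.505,P[...,1]+.271)<.06)&(P[...,2]>.065)&(P[...,2]<.095); q=P[m]*1000
    w=(i.min(-1)>110)&(P[...,2]>.03)&(P[...,2]<.055)&(np.abs(P[...,0]-.505)<.06)&(np.abs(P[...,1]+.271)<.07)
    b=np.load(n+"0.npz"); P0=cloud(n,b["D"]); i0=b["im"].astype(int); w&=(i0.min(-1)>110)
    print(n,len(q),np.percentile(q[:,2],[10,50,90]),"platen dz mm",w.sum(),np.median((P[...,2]-P0[...,2])[w])*1000)
    if n=="scene": cv2.imwrite("pics/fit.png",cv2.cvtColor(cv2.resize(im[250:360,160:300],(700,550),interpolation=cv2.INTER_CUBIC),cv2.COLOR_RGB2BGR))
E
```

```text
time: 12.35
eef_pos: [0.505, -0.2718, 0.0614]
eef_rot: [[-1.0, -0.012, 0.001], [-0.012, 1.0, -0.0], [-0.001, -0.0, -1.0]]
wrist_force: [-1.6, 2.2, 9.1]
opening: 0.0494
finger_force: 50.0
scene 342 [72.74914628 76.87331728 78.69799472] platen dz mm 779 -4.262111403719349
top 158 [73.92946081 76.23179977 78.14802863] platen dz mm 393 -4.341592343987788
```

View pics/fit.png

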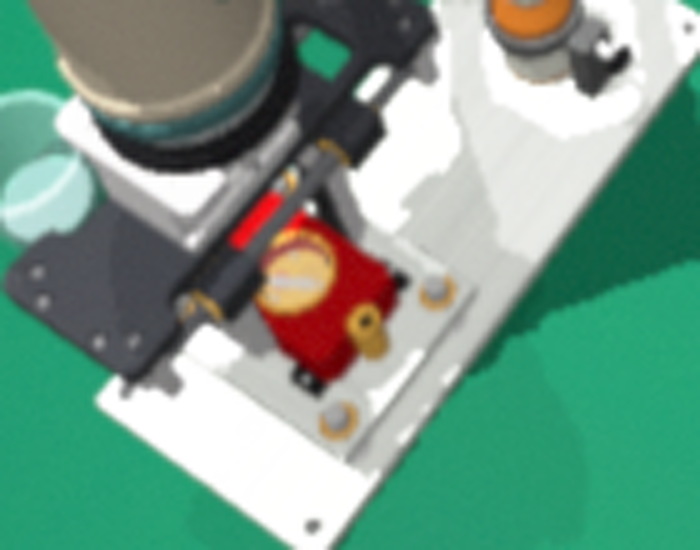

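The cover is seated flush, with the two lugs stacked as one at (367,330). Its top at about 76.8 mm matches the platen's 4.3 mm sink. I go 0.6 mm deeper and hold.

```bash
R='x'; python3 -m pendant '[[0.04,[0,0,-0.0006],0],[0.04,[0,0,-0.0006],0],[0.04,[0,0,-0.0006],0],[0.04,[0,0,-0.0006],0],[0.04,[0,0,-0.0006],0],[0.04,[0,0,-0.0006],0],[0.04,[0,0,-0.0006],0],[0.04,[0,0,-0.0006],0],[0.04,[0,0,-0.0006],0],[0.04,[0,0,-0.0006],0],[0.04,[0,0,-0.0006],0],[0.04,[0,0,-0.0006],0]]'; python3 -m pendant '[[0.04,[0,0,0],0],[0.04,[0,0,0],0],[0.04,[0,0,0],0],[0.04,[0,0,0],0],[0.04,[0,0,0],0],[0.04,[0,0,0],0],[0.04,[0,0,0],0],[0.04,[0,0,0],0],[0.04,[0,0,0],0],[0.04,[0,0,0],0],[0.04,[0,0,0],0],[0.04,[0,0,0],0]]'; python3 - <<'E'
from m import *
for n in("scene","top"):
    im,D=manip.get_image(n); P=cloud(n,D); i=im.astype(int)
    w=(i.min(-1)>110)&(P[...,2]>.03)&(P[...,2]<.055)&(np.abs(P[...,0]-.505)<.06)&(np.abs(P[...,1]+.271)<.07)
    b=np.load(n+"0.npz"); P0=cloud(n,b["D"]); w&=(b["im"].min(-1)>110)
    print(n,np.median((P[...,2]-P0[...,2])[w])*1000)
E
```

```text
time: 13.65
eef_pos: [0.505, -0.2718, 0.0609]
eef_rot: [[-1.0, -0.012, 0.001], [-0.012, 1.0, -0.0], [-0.001, -0.0, -1.0]]
wrist_force: [-1.3, 0.7, 10.3]
opening: 0.0496
finger_force: 50.0
time: 14.85
eef_pos: [0.505, -0.2718, 0.0609]
eef_rot: [[-1.0, -0.012, 0.001], [-0.012, 1.0, -0.0], [-0.001, -0.0, -1.0]]
wrist_force: [-2.1, 1.2, 9.7]
opening: 0.049
finger_force: 50.0
scene -4.804525600235032
top -4.869096674820272
```

Half travel has been held for over 2 s (about 10 N, platen 4.8 mm down). I hand it in.

```bash
python3 -m pendant '[[0.04,[0,0,0],0],[0.04,[0,0,0],0],[0.04,[0,0,0],0],[0.04,[0,0,0],0],[0.04,[0,0,0],0]]'; python3 -c "from station import manip; print(manip.job_done())"
```

```text
time: 15.45
eef_pos: [0.5049, -0.2718, 0.0609]
eef_rot: [[-1.0, -0.012, 0.001], [-0.012, 1.0, -0.0], [-0.001, -0.0, -1.0]]
wrist_force: [-2.7, 1.3, 10.2]
opening: 0.0497
finger_force: 50.0
the job is handed in; nothing more can be done
None
```

I pressed the spray cap fully down and it sprang back up, then set the cover home on both dowels with the lugs together; the job was handed in at 15.5 s with the gripper still holding it down, the nest about 4.8 of 10 mm sunk for over 2 s.

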